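Unfold the vise crank and nip up the lock ring

TASK

The crank on top of the red vise is stowed with its grip folded flat. Stand the grip fully upright first, then turn the crank clockwise by it until the bronze ring is held snugly between the jaws (about 10 to 40 N: stop when the crank firms up, do not overtighten), and let go. Work only by the crank, do not touch the moving jaw or the ring, leave the grip standing and the tools lying beside the vise where they are.

Things in the scene. Friction and masses are not known exactly. Their poses are not given: they have to be found in the camera images.
- vise: red cast iron vise, fixed in the drawer, base 110 mm (its x) by 250 mm (its y). Origin on its underside, 8 mm over the bench; z up. Its bed is 28 mm over the origin. The crank stands on the gear housing at its -y end; the fixed jaw at its +y end is faced with a steel liner whose face lies anywhere from y = 70 to 79 mm (not measured), so the place where the jaws come up tight must be felt
- crank_axis (a point): point on the crank's upright shaft (fixed in the vise at x 0, y -90 mm) at the middle height of the crank arm, 85 mm over the vise's origin. Axes as the vise's. The gear housing below is 80 x 70 mm, its top 23 mm below this point
- crank (a joint): rotation of the crank, rad; 0 at the start, grows clockwise seen from above, up to 4.3. Clockwise closes the moving jaw by 12 mm per rad; about 2.7 to 4.0 rad are needed. Turning takes about 3 to 5 N at the grip while the jaw runs free, more once it clamps; the crank stays where it is left and keeps most of the clamping when let go
- grip_hinge (a point): point on the hinge pin at the outer end of the crank arm, 65 mm from the crank's axis, 100 mm over the vise's origin (15 mm over the arm's middle). The steel arm is 10 mm wide and 10 mm thick. Axes turn with the crank: +y points from the hinge inward to the crank's axis, x along the hinge pin. At crank 0 they equal the vise's axes
- crank_grip (a joint): fold angle of the grip, rad: 0 = folded flat over the arm with its free end over the crank's axis, 1.571 = upright, against its stop. Starts near 0. The hinge is stiff (0.3 N m, about 7 N at the grip's middle) and stays where it is left
- grip_mid (a point): point on the grip's axis 42 mm from the hinge pin. The grip is a round black sleeve, 18 mm across, from 14 to 64 mm from the hinge, that spins freely about its own length (so it can be held at a constant wrist angle while cranking). Its y axis runs along the grip to its free end, x along the hinge pin. Folded, its axis is 38 mm over the gear housing's top, with free space on both sides
- jaw: moving jaw, red block 80 x 28 x 32 mm sliding along the vise's +y, driven by the crank. Origin under its centre, on the bed, at y = -37 mm in the vise's frame at the start; the stiffly sprung steel pad (20 N per mm) on it faces the ring, its face 22 mm ahead of the origin. 10 to 40 N on the ring is right (2 to 7 N at the grip on top of the running effort); under 6 N is loose, over 55 N marks the ring
- lock_ring: bronze spindle lock ring lying flat and loose on the vise's bed between the jaws, 52 mm outside, 34 mm inside, 16 mm high, 0.12 kg. Origin under its centre. The moving jaw pushes it ahead until it meets the liner
- micrometer: nickel thread micrometer lying flat, C-frame and thimble, about 135 x 60 x 18 mm; bystander. Origin on its underside near the spindle
- sine_bar: ground steel sine bar on two rollers, 127 x 25 x 34 mm; bystander. Origin under its centre
- v_block: dark steel V-block, 60 x 50 x 40 mm; bystander. Origin under its centre
- oil_tin: small green round tin, 48 mm across, 55 mm tall; bystander. Origin under its centre
Things that resemble listed ones, but are neither listed nor needed, are in the scene too. Several things have the shape of the lock_ring; the one meant has the colours described above.

How it is judged:
By the outcome, as a careful person would: the job done as asked, in the order asked, and still so for the second after the job is handed in, with the robot touching nothing.
It also fails if it takes over 69 s, if anything falls off the work surface, if the arm or the gripper's body presses on something with over 40 N, if the wrist force passes 120 N, or if a joint passes its speed limit or range.

ROBOT

A 7-joint arm with a two-finger parallel gripper is mounted at the origin on the work surface. World frame = base frame: x ahead of the robot, y to its left, z up, the work surface at z = 0. Lengths are in m, angles in rad, forces in N, time in s.
With the tool pointing down it reaches from about 0.4 to 0.85 m from the base axis. Payload 10.4 kg.
Tool frame: the origin (TCP) lies on the centre line of the jaws, within the pads' length; the fingertips stand 14 mm ahead of it and the grasp point (between the pads) lies 5 mm behind it (manip.tip_reach is the distance from the TCP to the fingertips, in m); z points along the fingers, y is the line along which they close (so a half turn about z gives the same grasp; the last joint's range is limited). The gripper opens to 85 mm and grips with 20 to 120 N. Pads are 22 mm wide; open, the fingers measure 114 mm over their backs; the gripper's body (76 mm by 85 mm) begins 54 mm behind the grasp point. The pads swing forward as they close: fully open they stand 13 mm farther back than shut.
Start: joints at [-1.343, 0.332, -0.065, 1.46, 0.022, 1.35, -0.088], TCP at [0.155, 0.605, 0.245] pointing down, gripper open.
Joint ranges: [-2.6, 2.6], [-0.5, 2.12], [-1.47, 1.34], [0.16, 2.42], [-1.27, 4.41], [0.06, 2.06], [-2.6, 2.6]. Speed limits (rad/s): [2.22, 2.22, 2.79, 2.79, 3.14, 3.14, 3.14].

INTERFACE

Orientations are given as a unit quaternion [x, y, z, w].
In Python, from workcell import manip gives the robot as it stands.
- The arm moves only by the shell command python3 -m pendant 'ROWS' [FORCE]. ROWS is JSON, a list of rows, each a list of 7 numbers: the shift along the tool's x, y, z in units of 50 mm (1.0 is 50 mm), then the turn, a rotation vector about the tool's x, y, z in units of 8 degrees (1.0 is 8 degrees), then the opening, from -1 (shut) to 1 (fully open), so that 0 is half open. In form: [[dx, dy, dz, ax, ay, az, jaw], ...]. A call has exactly 10 rows; each row is the pose to reach, as a shift and turn from the pose commanded when the call began, along the tool's axes at that moment; what a row does not reach only later rows make up. A row lasts 1/8 s, in which the tool goes at most 62.5 mm and 10.7 degrees, less where a joint would pass 70% of its speed; a pose out of reach is approached as far as the arm can. A call with a gripper value outside its range is refused whole. The fingers move at their own pace and stop on an object; FORCE is the grip in N (left out, the last holds). Time passes only in rows, so rows that repeat a pose let the fingers close, or fill a call up. It gives the time, the measured TCP pose, the force, the opening and the grip force at its end, in the units of the state.
- manip.get_obs(): the state, without advancing time (a new reading comes with each control period).
- manip.camera(name): name is "scene" or "top"; returns (picture, depth): 420x560x3 uint8, red, green, blue; 420x560 float32, m along the optical axis (not along the pixel's ray), 0 where there is no reading.
- manip.get_calibration(name): a dict with "fx", "fy", "cx", "cy" (pixels), "xyz" and "orientation" of the camera in the world. Camera axes: x right, y up, looking along -z (the intrinsics and any distortion apply to the point x, -y, -z); pixel columns grow to the right and rows downward; lengths in m; the calibration is good to about 2 mm. A picture is of the moment at which its call begins. get_calibration takes no time and is no camera call.
- manip.hand_in(): hands the job in; it is judged then, once.
Trained networks look in the newest picture that a camera, given by its name, has taken for a name from the list of things; names that differ only in an ending like _2 or _b are one class to them, and where a whole thing is asked for, a point or a joint stands for the part that bears it (a point fixed in the world has none). Each returns a list of dicts, best first, with "p" (0 to 1); they miss things now and then, are a little off and sometimes report something else, mostly with a low value. They report only what shows in the picture. A call takes as long as a camera call. They do not tell look-alikes from the thing itself.
- manip.find_in(thing, camera): "box" ([left, top, right, bottom] in pixels, round what is visible of it).
- manip.trace(thing, camera): "pixels" (420x560 bool, what is visible of it) and "box" ([left, top, right, bottom] in pixels, round what is visible of it).
- manip.tip_of(thing, camera): "pixel" ([column, row] in pixels: a listed point, or the origin of a listed thing).
The state is a dict: "clock": time; "joint_pos": joint angles; "joint_velocities": joint speeds; "tau": joint torques, N m; "position": TCP position; "ee_rot": TCP orientation; "ft_force": force on the tool from outside, world axes, zero at the start; "torque": the same for the moment, N m; "grip_width": opening from 0.0 (shut) to 1.0 (fully open); "grasp_force": force on a finger pad.
Only numpy, scipy, OpenCV 4.12 (cv2) and the standard library are available. Lean on these libraries where they do the work, as an engineer would, in place of code of your own. Each camera call takes 0.05 s, during which the arm holds its last target. There are 200 camera calls.

## Working session

There is one attempt and no reset: what is moved stays moved. The work goes in short steps, Python scripts to look and compute and a shell command to move; the robot and the scene stay as the last step left them, time stands still between calls to the robot, and variables do not carry over. Pictures are saved under pics/ and viewed, at most 10 in all, crops included, and the job is handed in when it is done.

```bash
mkdir -p pics; cat > h.py <<'E'
import numpy as np, cv2
from scipy.spatial.transform import Rotation as R
from workcell import manip
def cal(n):
    c=manip.get_calibration(n); return c,R.from_quat(c["orientation"]).as_matrix(),np.array(c["xyz"])
def w(n,u,v,d):
    c,M,t=cal(n)
    x=(np.asarray(u)-c["cx"])/c["fx"]*d; y=(np.asarray(v)-c["cy"])/c["fy"]*d
    return np.stack([x,-y,-np.asarray(d)],-1)@M.T+t
def wz(n,u,v,z):  # ray with plane z
    a=w(n,u,v,1.0);_,_,t=cal(n); return t+(a-t)*((z-t[2])/(a[2]-t[2]))
def px(n,p):
    c,M,t=cal(n); q=(np.asarray(p)-t)@M
    return np.array([c["cx"]+c["fx"]*q[0]/-q[2], c["cy"]-c["fy"]*q[1]/-q[2]])
E
python3 - <<'E'
from h import *
for n in ["scene","top"]:
    p,d=manip.camera(n); cv2.imwrite(f"pics/{n}1.png",p[:,:,::-1]); np.save(f"{n}d.npy",d)
    print(n,manip.get_calibration(n))
    for t in ["vise","crank","crank_grip","lock_ring","jaw"]:
        print(t,[(r["p"],np.round(r["box"])) for r in manip.find_in(t,n)][:4])
    for t in ["crank_axis","grip_hinge","grip_mid","vise"]:
        print(t,[(r["p"],np.round(r["pixel"],1)) for r in manip.tip_of(t,n)][:3])
print(manip.get_obs())
E
```

```text
scene {'fx': 471.24101723385445, 'fy': 471.24101723385445, 'cx': 282.5212207346887, 'cy': 215.32384405971, 'xyz': array([1.18336335, 0.43568516, 0.98186253]), 'orientation': array([0.18926742, 0.3072272 , 0.80320273, 0.47397749])}
vise [(0.97, array([237., 209., 332., 322.]))]
crank [(0.71, array([242., 209., 264., 239.]))]
crank_grip [(0.69, array([245., 212., 265., 229.]))]
lock_ring [(0.82, array([439., 229., 461., 244.])), (0.74, array([393., 208., 412., 219.])), (0.16, array([144., 162., 181., 200.]))]
jaw [(0.71, array([260., 247., 294., 272.]))]
crank_axis []
grip_hinge [(0.5, array([247.1, 210.2]))]
grip_mid [(0.66, array([254.8, 217. ])), (0.52, array([289.9, 281.6]))]
vise [(0.71, array([282.9, 276.2]))]
top {'fx': 455.48764843273386, 'fy': 455.48764843273386, 'cx': 280.1310312367792, 'cy': 209.44479504819967, 'xyz': array([0.32189961, 0.06017817, 1.44237956]), 'orientation': array([ 0.0313163 , -0.04200591, -0.69606081,  0.71606853])}
vise [(0.75, array([254., 162., 278., 188.])), (0.65, array([216., 139., 301., 208.]))]
crank [(0.58, array([281., 179., 307., 196.]))]
cran
[... 397 characters left out ...]
'joint_pos': array([-1.34259995,  0.33216628, -0.06468223,  1.46008527,  0.02161362,
        1.34991916, -0.08848846]), 'joint_velocities': array([-0.00048797,  0.00036565,  0.00107696,  0.0002537 ,  0.00072786,
       -0.00083821, -0.00028768]), 'tau': array([-5.50451805e-04, -6.25241303e+01,  4.86680120e-02, -3.91850531e+01,
        1.63910806e-02,  1.60525309e-03,  7.62339823e-06]), 'position': array([0.15511215, 0.605468  , 0.2453656 ]), 'ee_rot': array([1.25069484e-01, 9.92147983e-01, 5.80746343e-05, 7.05333009e-06]), 'ft_force': array([ 0.65207517,  0.24740266, -0.34878373]), 'torque': array([-0.01391878, -0.02862214,  0.02010514]), 'grasp_force': 0.0, 'grip_width': 0.9974161532158955}
```

```bash
python3 - <<'E'
from h import *
a=cv2.imread("pics/scene1.png");b=cv2.imread("pics/top1.png")
s=cv2.resize(a[180:340,200:480],None,fx=2.8,fy=2.8,interpolation=cv2.INTER_CUBIC)
t=cv2.resize(b[120:240,200:330],None,fx=4.5,fy=4.5,interpolation=cv2.INTER_CUBIC)
cv2.imwrite("pics/s_crop.png",s);cv2.imwrite("pics/t_crop.png",t)
d=np.load("topd.npy")
for n,(u,v),z in [("axis",(284.2,180.2),.108),("hinge",(301.5,194.2),.108),("mid",(290.8,184.9),.108),("vise",(253.2,173.8),.036)]:
    print(n,wz("top",u,v,z).round(4), w("top",u,v,d[int(round(v)),int(round(u))]).round(4))
d=np.load("scened.npy")
for n,(u,v),z in [("hinge",(247.1,210.2),.108),("mid",(254.8,217),.108),("vise",(282.9,276.2),.008)]:
    print(n,wz("scene",u,v,z).round(4), w("scene",u,v,d[int(round(v)),int(round(u))]).round(4))
E
```

```text
axis [0.5486 0.0322 0.108 ] [0.5474 0.0324 0.1156]
hinge [ 0.5083 -0.0201  0.108 ] [ 0.5224 -0.0261  0.007 ]
mid [0.5351 0.0123 0.108 ] [0.5326 0.0129 0.1241]
vise [0.5782 0.1282 0.036 ] [0.5784 0.1282 0.0351]
hinge [ 0.5085 -0.022   0.108 ] [ 0.5116 -0.0199  0.1121]
mid [0.5188 0.0069 0.108 ] [0.5304 0.0143 0.1232]
vise [0.5797 0.1215 0.008 ] [0.6081 0.1363 0.0539]
```

View pics/scene1.png

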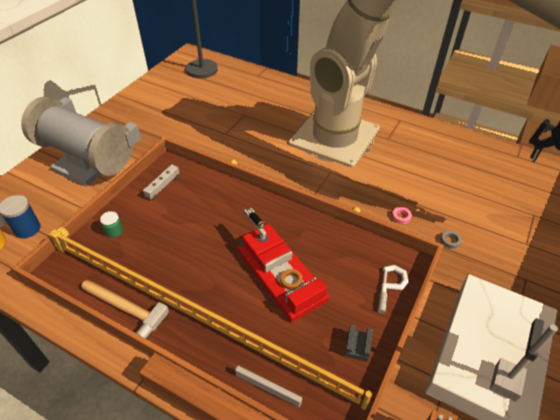

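View pics/s_crop.png

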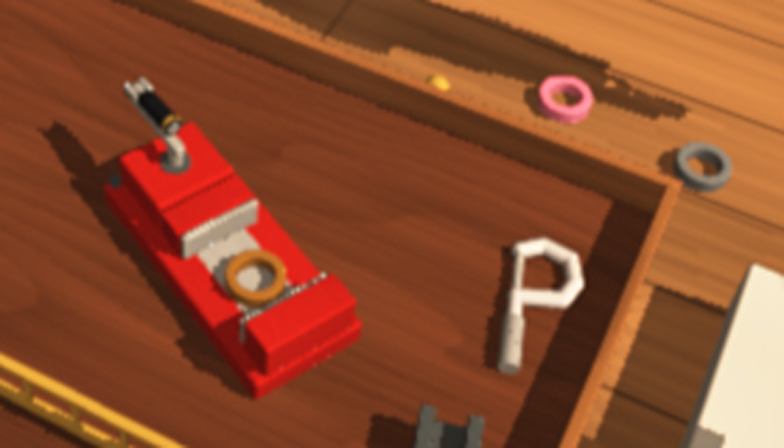

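View pics/t_crop.png

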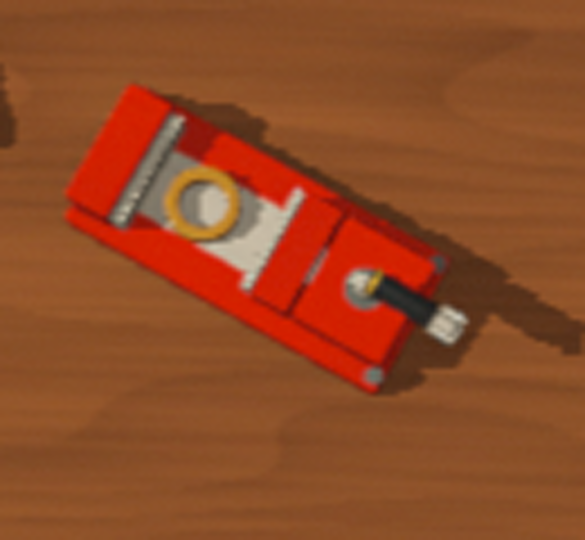

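The scene view shows the vise at about (282,265) with the bronze ring between its jaws at (291,279). The folded black grip is at (255,217), with its hinge end at (247,210). Ring look-alikes are the pink one at (401,215) and the grey one at (451,240), both outside the drawer. The crank I want is the only one, on the red vise. The close crops confirm this: shaft near (172,155) in the s_crop and the white hinge end pointing away from the jaws.

```bash
cat >> h.py <<'E'
def row(p,Rt,ref=None):
    """tool-units (shift, turn) from the present pose (or ref=(p,R)) to p,Rt"""
    if ref is None:
        o=manip.get_obs(); ref=(np.array(o["position"]),R.from_quat(o["ee_rot"]))
    s=ref[1].inv().apply(np.asarray(p)-ref[0])/.05
    r=np.degrees((ref[1].inv()*Rt).as_rotvec())/8
    return np.r_[s,r].round(2)
def tool(yaw,tilt=0):
    """tool down, tool y at world yaw (deg); tilt>0 deg: tip swings about tool y"""
    c,s=np.cos(np.radians(yaw)),np.sin(np.radians(yaw))
    y=np.array([c,s,0]); z=np.array([0,0,-1.]); x=np.cross(y,z)
    return R.from_rotvec(np.radians(tilt)*y)*R.from_matrix(np.stack([x,y,z],1))
E
python3 - <<'E'
from h import *
b=cv2.imread("pics/top1.png"); d=np.load("topd.npy")
hsv=cv2.cvtColor(b,cv2.COLOR_BGR2HSV)
m=((hsv[...,0]<4)|(hsv[...,0]>176))&(hsv[...,1]>200)&(hsv[...,2]>110)
m[:, :200]=0; m[:,330:]=0; m[:120]=0; m[230:]=0
v,u=np.nonzero(m); P=w("top",u,v,d[v,u]); P=P[(P[:,2]>.02)&(P[:,2]<.1)]
rc=cv2.minAreaRect(P[:,:2].astype(np.float32)*1000); print(len(P),rc, cv2.boxPoints(rc))
hh=P[P[:,2]>.06]; print("housing top z",np.median(P[(P[:,2]>.064)][:,2]),"base top",np.median(P[P[:,2]<.045][:,2]))
# dark grip pixels & points
for n in ["top","scene"]:
    im=cv2.imread(f"pics/{n}1.png"); dd=np.load(f"{n}d.npy")
    a=wz(n,0,0,0) if 0 else None
    x0,y0=((270,170) if n=="top" else (238,203))
    sub=im[y0:y0+35,x0:x0+45]; v,u=np.nonzero(sub.max(2)<60); u=u+x0;v=v+y0
    Q=w(n,u,v,dd[v,u]); Q=Q[(Q[:,2]>.09)]
    Q=Q[np.argsort(Q[:,0])]; print(n,len(Q),Q[::max(1,len(Q)//10)].round(3).tolist())
E
```

```text
343 ((581.9999389648438, 116.56437683105469), (245.41294860839844, 108.27510833740234), 62.383792877197266) [[477.14996   32.93283 ]
 [573.08954  -17.257744]
 [686.8499   200.19592 ]
 [590.91034  250.3865  ]]
housing top z 0.06962260760595784 base top 0.036950618329071094
top 66 [[0.516, 0.009, 0.116], [0.519, 0.009, 0.113], [0.521, 0.0, 0.12], [0.524, 0.009, 0.119], [0.527, 0.003, 0.123], [0.527, 0.009, 0.118], [0.529, 0.027, 0.12], [0.531, 0.027, 0.127], [0.532, 0.036, 0.119], [0.535, 0.033, 0.122], [0.537, 0.03, 0.125]]
scene 78 [[0.517, 0.004, 0.12], [0.523, 0.008, 0.124], [0.525, 0.0, 0.122], [0.527, 0.025, 0.122], [0.529, -0.0, 0.114], [0.53, 0.018, 0.121], [0.531, 0.004, 0.114], [0.534, 0.014, 0.123], [0.536, 0.024, 0.123], [0.538, 0.022, 0.12], [0.54, 0.023, 0.119], [0.546, 0.03, 0.121]]
```

```bash
cat >> h.py <<'E'
YAW=62.4; vy=np.array([np.cos(np.radians(YAW)),np.sin(np.radians(YAW)),0]); vx=np.array([vy[1],-vy[0],0])
AX=np.array([.5403,.0368,.093]); HG=AX-.065*vy+[0,0,.015]
E
python3 - <<'E'
from h import *
print(px("top",AX),px("top",HG),px("scene",HG))
print(row(HG+.042*vy+[0,0,.087],tool(YAW-90)))
E
```

```text
[282.47260892 183.73858412] [301.7654636  193.57000035] [247.14564402 210.80529503]
[-10.18  -9.55   1.01   0.    -0.    12.9 ]
```

```bash
python3 -m pendant '[[-0.4,-0.4,0,0,0,0.5,0.6],[-1,-0.95,0.1,0,0,1.3,0.4],[-1.7,-1.6,0.2,0,0,2.1,0.2],[-2.4,-2.25,0.2,0,0,3,0],[-3.1,-2.9,0.3,0,0,3.9,0],[-3.8,-3.55,0.4,0,0,4.8,0],[-4.5,-4.2,0.4,0,0,5.7,0],[-5.2,-4.85,0.5,0,0,6.6,0],[-5.9,-5.5,0.6,0,0,7.5,0],[-6.5,-6.1,0.6,0,0,8.3,0]]' 40
python3 - <<'E'
from h import *
print(row(HG+.042*vy+[0,0,.067],tool(YAW-90)))
E
```

```text
clock: 2.25
position: [0.3949, 0.2277, 0.2152]
ee_rot: [0.65, 0.76, 0.0, -0.0]
ft_force: [1.0, 0.4, -0.3]
grip_width: 0.501
grasp_force: 0.0
[-4.59  2.    0.8   0.   -0.    4.57]
```

```bash
python3 -m pendant '[[-0.5,0.2,0.1,0,0,0.5,0],[-1.2,0.5,0.2,0,0,1.2,0],[-1.9,0.8,0.3,0,0,1.9,0],[-2.6,1.1,0.4,0,0,2.6,0],[-3.3,1.4,0.5,0,0,3.3,0],[-3.9,1.7,0.6,0,0,3.9,0],[-4.3,1.9,0.7,0,0,4.3,0],[-4.55,2,0.8,0,0,4.57,0],[-4.59,2,0.8,0,0,4.57,0],[-4.59,2,0.8,0,0,4.57,0]]'
python3 - <<'E'
from h import *
print(row(HG+.042*vy+[0,0,.067],tool(YAW-90)),row(HG+.042*vy+[0,0,.004],tool(YAW-90)))
for n in ["top","scene"]:
    p,d=manip.camera(n); cv2.imwrite(f"pics/{n}2.png",p[:,:,::-1])
a=cv2.resize(cv2.imread("pics/scene2.png")[130:290,180:340],None,fx=3.6,fy=3.6,interpolation=cv2.INTER_CUBIC)
cv2.imwrite("pics/s2c.png",a)
E
```

```text
clock: 3.5
position: [0.5295, 0.0197, 0.1753]
ee_rot: [0.854, 0.521, -0.0, -0.0]
ft_force: [-0.3, 0.6, -0.0]
grip_width: 0.501
grasp_force: 0.0
[-0.06  0.03  0.01 -0.   -0.    0.05] [-0.06  0.03  1.27 -0.   -0.    0.05]
```

View pics/s2c.png

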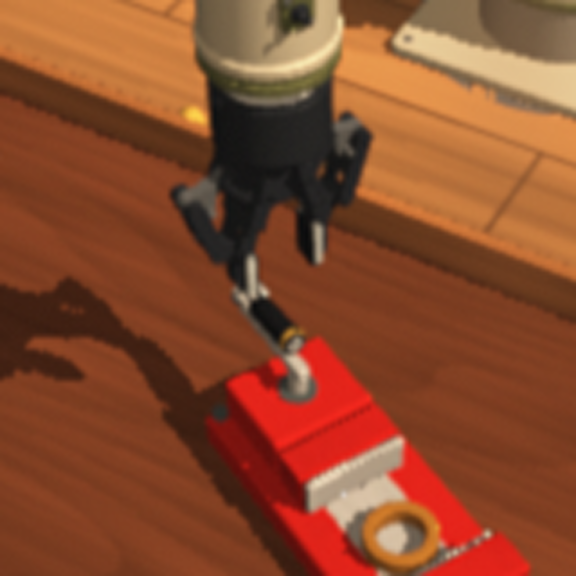

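The crop shows the open fingers straddling the line of the black grip (crop ~(275,320)), aligned with it and clear of the housing. Next I descend and close.

```bash
python3 -m pendant '[[-0.06,0,0.4,0,0,0,0],[-0.06,0,0.9,0,0,0,0],[-0.06,0,1.24,0,0,0,0],[-0.06,0,1.24,0,0,0,-0.3],[-0.06,0,1.24,0,0,0,-0.5],[-0.06,0,1.24,0,0,0,-1],[-0.06,0,1.24,0,0,0,-1],[-0.06,0,1.24,0,0,0,-1],[-0.06,0,1.24,0,0,0,-1],[-0.06,0,1.24,0,0,0,-1]]' 40
python3 - <<'E'
from h import *
o=manip.get_obs(); p=o["position"]; print(((p-AX)@vx).round(4),((p-AX)@vy).round(4),p[2],o["ft_force"],o["torque"])
E
```

```text
clock: 4.85
position: [0.5297, 0.016, 0.1143]
ee_rot: [0.854, 0.52, 0.001, 0.001]
ft_force: [5.6, -1.3, 1.3]
grip_width: 0.194
grasp_force: 40.0
0.0002 -0.0233 0.11434803010071404 [ 5.58243429 -1.27902779  1.25330433] [-0.36541989 -1.01910375 -0.11835248]
```

```bash
python3 - <<'E'
import numpy as np
a,b=.0417,.0063
for t in range(4,41,4):
    r=np.radians(t); print(t,round((a*np.cos(r)-b*np.sin(r)-a)/.05,2),round(-(a*np.sin(r)+b*np.cos(r)-b)/.05,2),t/8)
E
```

```text
4 -0.01 -0.06 0.5
8 -0.03 -0.11 1.0
12 -0.04 -0.17 1.5
16 -0.07 -0.23 2.0
20 -0.09 -0.28 2.5
24 -0.12 -0.33 3.0
28 -0.16 -0.38 3.5
32 -0.19 -0.42 4.0
36 -0.23 -0.47 4.5
40 -0.28 -0.51 5.0
```

```bash
python3 -m pendant '[[-0.01,0.02,-0.06,0,0.5,0,-1],[-0.03,0.02,-0.11,0,1,0,-1],[-0.04,0.02,-0.17,0,1.5,0,-1],[-0.07,0.02,-0.23,0,2,0,-1],[-0.09,0.02,-0.28,0,2.5,0,-1],[-0.12,0.02,-0.33,0,3,0,-1],[-0.16,0.02,-0.38,0,3.5,0,-1],[-0.19,0.02,-0.42,0,4,0,-1],[-0.23,0.02,-0.47,0,4.5,0,-1],[-0.28,0.02,-0.51,0,5,0,-1]]' 60
cat > st.py <<'E'
from h import *
o=manip.get_obs(); p=o["position"]; M=R.from_quat(o["ee_rot"]).as_matrix(); f=np.array(o["ft_force"])
g=p-.005*M[:,2]-HG; z=M[:,2]
print("grasp rel hinge x,y,z mm",(1000*np.array([g@vx,g@vy,g[2]])).round(1),"fold of grasp pt",np.degrees(np.arctan2(g[2],g@vy)).round(1),"tilt",np.degrees(np.arctan2(z@vy,-z[2])).round(1),"yawerr",np.degrees(np.arcsin(M[:,1]@vy)).round(1))
print("F vx,vy,z",np.round([f@vx,f@vy,f[2]],1),"q",np.round(o["joint_pos"],2))
E
python3 st.py
```

```text
clock: 6.1
position: [0.5226, 0.004, 0.1377]
ee_rot: [0.802, 0.489, 0.292, -0.178]
ft_force: [11.4, 6.4, -21.5]
grip_width: 0.182
grasp_force: 58.8
grasp rel hinge x,y,z mm [-0.5 24.5 33.5] fold of grasp pt 53.8 tilt 40.1 yawerr 0.3
F vx,vy,z [  7.1  11.  -21.5] q [-0.21  0.2   0.57  2.1  -0.98  1.04  0.46]
```

```bash
python3 - <<'E'
from h import *
p,d=manip.camera("scene"); 
cv2.imwrite("pics/s3c.png",cv2.resize(p[160:260,200:320,::-1],None,fx=5,fy=5,interpolation=cv2.INTER_CUBIC))
E
python3 st.py
```

```text
grasp rel hinge x,y,z mm [-0.4 23.7 33.5] fold of grasp pt 54.7 tilt 40.3 yawerr 0.2
F vx,vy,z [ 6.1 12.5 -9.8] q [-0.21  0.2   0.57  2.1  -0.98  1.04  0.47]
```

View pics/s3c.png

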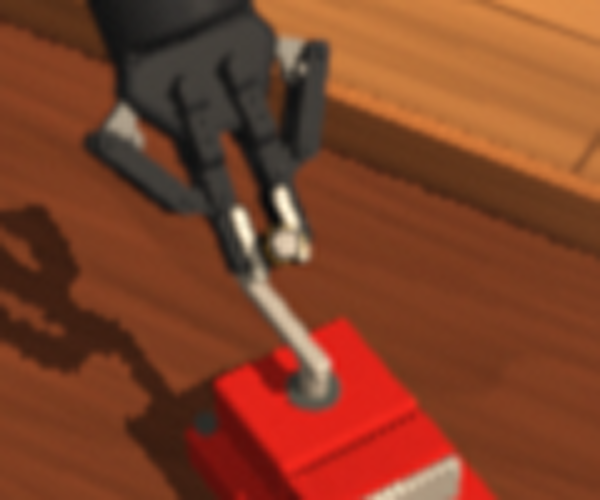

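The grip is rising with the fingers: it stands about 50° up at crop (285,245), and the arm is still in line. I continue the arc.

```bash
python3 -m pendant '[[-0.01,0.02,-0.05,0,0.2,0,-1],[-0.02,0.02,-0.1,0,0.3,0,-1],[-0.035,0.02,-0.145,0,0.5,0,-1],[-0.05,0.02,-0.19,0,0.6,0,-1],[-0.07,0.02,-0.24,0,0.8,0,-1],[-0.09,0.02,-0.29,0,1,0,-1],[-0.115,0.02,-0.33,0,1,0,-1],[-0.14,0.02,-0.37,0,1,0,-1],[-0.14,0.02,-0.37,0,1,0,-1],[-0.14,0.02,-0.37,0,1,0,-1]]' 35
python3 st.py
```

```text
clock: 7.4
position: [0.5146, -0.0106, 0.1462]
ee_rot: [0.78, 0.476, 0.345, -0.213]
ft_force: [9.4, 8.0, -21.2]
grip_width: 0.188
grasp_force: 53.3
grasp rel hinge x,y,z mm [-0.8  7.3 41.6] fold of grasp pt 80.0 tilt 47.9 yawerr 0.4
F vx,vy,z [  4.6  11.5 -21.2] q [-0.11  0.24  0.58  2.11 -1.11  1.17  0.64]
```

```bash
python3 -m pendant '[[-0.02,0.02,-0.015,0,0,0,-1],[-0.04,0.02,-0.03,0,0,0,-1],[-0.06,0.02,-0.055,0,0,0,-1],[-0.085,0.02,-0.08,0,0,0,-1],[-0.11,0.02,-0.1,0,0,0,-1],[-0.13,0.02,-0.12,0,0,0,-1],[-0.15,0.02,-0.14,0,0,0,-1],[-0.175,0.02,-0.16,0,0,0,-1],[-0.175,0.02,-0.16,0,0,0,-1],[-0.175,0.02,-0.16,0,0,0,-1]]' 30
python3 st.py
python3 - <<'E'
from h import *
p,d=manip.camera("scene"); 
cv2.imwrite("pics/s4c.png",cv2.resize(p[150:250,190:310,::-1],None,fx=5,fy=5,interpolation=cv2.INTER_CUBIC))
E
```

```text
clock: 8.65
position: [0.5102, -0.02, 0.1464]
ee_rot: [0.779, 0.477, 0.346, -0.214]
ft_force: [6.5, 13.4, -11.4]
grip_width: 0.182
grasp_force: 46.5
grasp rel hinge x,y,z mm [-0.3 -3.  41.7] fold of grasp pt 94.1 tilt 48.1 yawerr 0.6
F vx,vy,z [ -0.5  14.9 -11.4] q [-0.1   0.25  0.59  2.11 -1.11  1.19  0.65]
```

View pics/s4c.png

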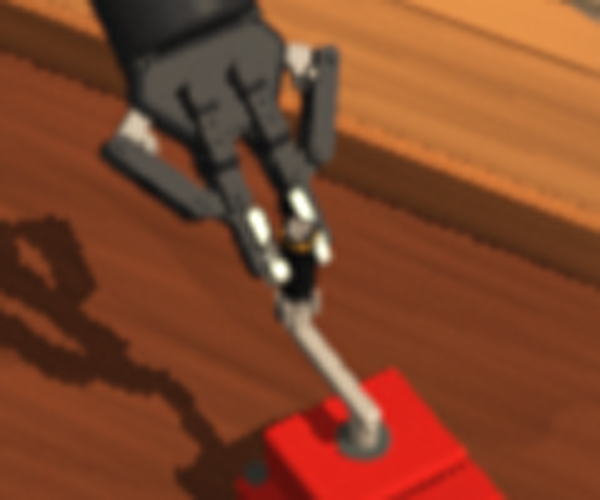

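The grip now stands nearly upright in the pads (crop (300,225) to (298,300)). I push slightly further outward to feel for the stop.

```bash
python3 -m pendant '[[-0.015,0,-0.015,0,0,0,-1],[-0.03,0,-0.03,0,0,0,-1],[-0.05,0,-0.055,0,0,0,-1],[-0.067,0,-0.074,0,0,0,-1],[-0.067,0,-0.074,0,0,0,-1],[-0.067,0,-0.074,0,0,0,-1],[-0.067,0,-0.074,0,0,0,-1],[-0.067,0,-0.074,0,0,0,-1],[-0.067,0,-0.074,0,0,0,-1],[-0.067,0,-0.074,0,0,0,-1]]' 40
python3 st.py
```

```text
clock: 9.95
position: [0.5077, -0.0244, 0.1462]
ee_rot: [0.779, 0.477, 0.346, -0.214]
ft_force: [5.8, 12.8, -12.4]
grip_width: 0.183
grasp_force: 41.9
grasp rel hinge x,y,z mm [-0.5 -8.  41.5] fold of grasp pt 100.9 tilt 48.1 yawerr 0.6
F vx,vy,z [ -0.8  14.  -12.4] q [-0.09  0.25  0.59  2.11 -1.1   1.2   0.66]
```

```bash
python3 -m pendant '[[0,0,0,0,0,0,-0.3],[0,0,0,0,0,0,0],[0,0,0,0,0,0,0],[0,0,-0.3,0,0,0,0],[0,0,-0.7,0,-1,0,0],[0,0,-1.1,0,-2,0,0],[0,0,-1.5,0,-3,0,0],[0,0,-1.8,0,-4,0,0],[0,0,-1.8,0,-5,0,0],[0,0,-1.8,0,-6,0,0]]'
python3 st.py
python3 - <<'E'
from h import *
out=[]
for n,(x,y) in [("scene",(200,160)),("top",(260,140))]:
    p,d=manip.camera(n); np.save(n+"5.npy",d); cv2.imwrite(f"pics/{n}5.png",p[:,:,::-1])
    out.append(cv2.resize(p[y:y+80,x:x+80,::-1],(400,400),interpolation=cv2.INTER_CUBIC))
    for f in [70,80,90]:
        r=np.radians(f); T=HG+.064*(np.cos(r)*vy+np.array([0,0,np.sin(r)]))
        print(n,f,((px(n,T)-[x,y])*5).round(),"hinge",((px(n,HG)-[x,y])*5).round())
    for t in ["grip_mid","grip_hinge","crank_axis"]: print(t,[(r["p"],((np.array(r["pixel"])-[x,y])*5).round()) for r in manip.tip_of(t,n)][:2])
cv2.imwrite("pics/c5.png",np.hstack(out))
E
```

```text
clock: 11.2
position: [0.4784, -0.0888, 0.2092]
ee_rot: [0.855, 0.519, -0.001, 0.002]
ft_force: [-0.4, 0.1, -0.2]
grip_width: 0.5
grasp_force: 0.0
grasp rel hinge x,y,z mm [  3.4 -75.  106.2] fold of grasp pt 125.2 tilt -0.2 yawerr 0.1
F vx,vy,z [-0.4 -0.1 -0.2] q [-0.39  0.04  0.5   1.89 -0.01  1.22 -0.37]
scene 70 [254. 197.] hinge [236. 254.]
scene 80 [242. 179.] hinge [236. 254.]
scene 90 [230. 164.] hinge [236. 254.]
grip_mid [(0.74, array([372., 512.])), (0.69, array([228., 209.]))]
grip_hinge [(0.77, array([238., 255.])), (0.74, array([786., 936.]))]
crank_axis [(0.61, array([322., 363.]))]
top 70 [182. 234.] hinge [209. 268.]
top 80 [199. 243.] hinge [209. 268.]
top 90 [216. 252.] hinge [209. 268.]
grip_mid [(0.45, array([202., 242.])), (0.37, array([-394.,  356.]))]
grip_hinge [(0.6, array([681., 370.])), (0.44, array([214., 277.]))]
crank_axis [(0.9, array([108., 202.]))]
```

View pics/c5.png

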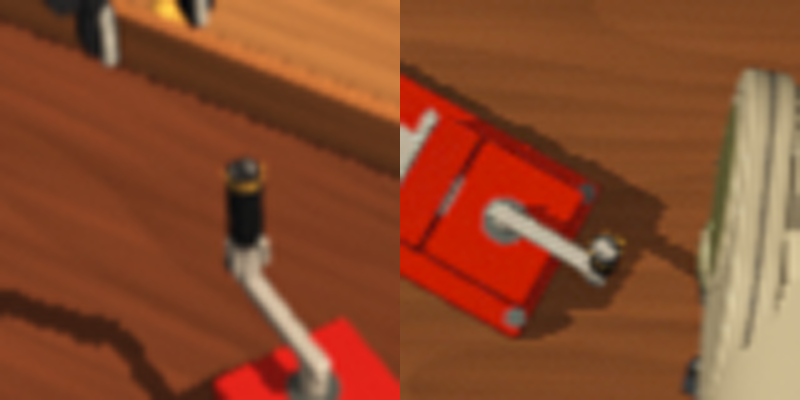

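```bash
python3 - <<'E'
from h import *
for n,us,vs in [("scene",range(244,254),range(190,208)),("top",range(297,306),range(186,197))]:
    d=np.load(n+"5.npy"); u,v=np.meshgrid(us,vs); P=w(n,u.ravel(),v.ravel(),d[v,u].ravel()); P=P[P[:,2]>.125]
    q=P-HG; L=1000*np.c_[q@vx,q@vy,q[:,2]]
    for lo,hi in [(18,35),(35,50),(50,64),(64,75),(75,90)]:
        s=L[(L[:,2]>lo)&(L[:,2]<hi)]; 
        if len(s): print(n,lo,len(s),np.median(s,0).round(1),s.max(0).round(1))
p=cal("scene")[2]-HG; print("scene cam dir",(p@vx).round(2),(p@vy).round(2),p[2].round(2))
E
python3 st.py
```

```text
scene 18 25 [ 1.5 11.8 29.5] [ 6.  15.7 34.8]
scene 35 35 [ 0.9 12.  43.9] [ 7.6 16.1 49.8]
scene 50 29 [ 3.2 11.7 57.4] [ 7.1 15.7 63.9]
scene 64 30 [-0.7  8.7 65.8] [ 6.6 17.8 68.7]
top 18 5 [-8.8  6.  29.6] [-5.7 10.  34.3]
top 35 3 [-8.5  4.6 48.5] [-7.7  7.1 49.2]
top 50 22 [-3.4  8.6 61.3] [ 7.  15.2 63.9]
top 64 15 [-1.   4.9 66.3] [ 4.5 13.7 68.8]
scene cam dir 0.39 0.72 0.87
grasp rel hinge x,y,z mm [  2.7 -75.2 104.5] fold of grasp pt 125.7 tilt 0.1 yawerr 0.1
F vx,vy,z [-0.4 -0.1 -0.7] q [-0.39  0.04  0.5   1.89 -0.02  1.22 -0.37]
```

The sleeve face stays at constant y (11.8, 12.0, 11.7 mm) from 30 to 57 mm height, so the grip stands upright. I regrasp it from above with the tool vertical.

```bash
sed -i 's/^AX=.*/AX=np.array([.5403,.0368,.093])+.0035*vy; HG=AX-.065*vy+[0,0,.015]/' h.py
python3 -m pendant '[[0.5,-0.03,0,0,0,0,0],[1,-0.07,0,0,0,0,0],[1.57,-0.07,0,0,0,0,0],[1.57,-0.07,0,0,0,0,0],[1.57,-0.07,0.4,0,0,0,0],[1.57,-0.07,0.8,0,0,0,0],[1.57,-0.07,1.17,0,0,0,0],[1.57,-0.07,1.17,0,0,0,-0.4],[1.57,-0.07,1.17,0,0,0,-0.6],[1.57,-0.07,1.17,0,0,0,-1]]' 40
python3 -m pendant '[[0,0,0,0,0,0,-1],[0,0,0,0,0,0,-1],[0,0,0,0,0,0,-1],[0,0,0,0,0,0,-1],[-0.02,0,0,0,0,0,-1],[-0.04,0,0,0,0,0,-1],[-0.06,0,0,0,0,0,-1],[-0.08,0,0,0,0,0,-1],[-0.08,0,0,0,0,0,-1],[-0.08,0,0,0,0,0,-1]]' 60
python3 st.py
```

```text
clock: 12.85
position: [0.5112, -0.0169, 0.1495]
ee_rot: [0.854, 0.52, 0.0, 0.0]
ft_force: [0.1, -3.6, -2.7]
grip_width: 0.197
grasp_force: 39.0
clock: 14.1
position: [0.5108, -0.0175, 0.1495]
ee_rot: [0.854, 0.521, 0.002, -0.0]
ft_force: [8.4, 4.3, -4.8]
grip_width: 0.196
grasp_force: 58.5
grasp rel hinge x,y,z mm [-1.  -0.3 46.5] fold of grasp pt 90.4 tilt 0.2 yawerr 0.4
F vx,vy,z [ 5.4  7.7 -4.8] q [-0.45  0.16  0.44  1.9  -0.08  1.09 -0.46]
```

```bash
python3 -m pendant '[[-0.02,0,0,0,0,0,-1],[-0.04,0,0,0,0,0,-1],[-0.06,0,0,0,0,0,-1],[-0.08,0,0,0,0,0,-1],[-0.1,0,0,0,0,0,-1],[-0.12,0,0,0,0,0,-1],[-0.12,0,0,0,0,0,-1],[-0.12,0,0,0,0,0,-1],[-0.12,0,0,0,0,0,-1],[-0.12,0,0,0,0,0,-1]]' 
python3 st.py
```

```text
clock: 15.35
position: [0.5093, -0.0194, 0.1496]
ee_rot: [0.853, 0.522, 0.004, -0.001]
ft_force: [14.6, 15.8, -11.0]
grip_width: 0.193
grasp_force: 58.8
grasp rel hinge x,y,z mm [-1.4 -2.7 46.6] fold of grasp pt 93.3 tilt 0.4 yawerr 0.6
F vx,vy,z [  5.6  20.8 -11. ] q [-0.45  0.15  0.44  1.91 -0.08  1.09 -0.45]
```

The force reached 21 N without further travel, well over the 7 N hinge friction, so the grip is against its upright stop. I relieve the push.

```bash
python3 -m pendant '[[0.05,0.01,0,0,0,0,-1],[0.1,0.02,0,0,0,0,-1],[0.14,0.03,-0.03,0,0,0,-1],[0.14,0.03,-0.03,0,0,0,-1],[0.14,0.03,-0.03,0,0,0,-1],[0.14,0.03,-0.03,0,0,0,-1],[0.14,0.03,-0.03,0,0,0,-1],[0.14,0.03,-0.03,0,0,0,-1],[0.14,0.03,-0.03,0,0,0,-1],[0.14,0.03,-0.03,0,0,0,-1]]' 40
python3 st.py
```

```text
clock: 16.6
position: [0.5103, -0.0188, 0.1498]
ee_rot: [0.854, 0.52, -0.001, -0.001]
ft_force: [-0.4, 5.0, -10.6]
grip_width: 0.194
grasp_force: 58.9
grasp rel hinge x,y,z mm [-0.8 -1.6 46.8] fold of grasp pt 92.0 tilt -0.0 yawerr 0.3
F vx,vy,z [ -2.6   4.2 -10.6] q [-0.45  0.16  0.44  1.9  -0.08  1.1  -0.46]
```

```bash
cat > ck.py <<'E'
from h import *
import sys
o=manip.get_obs(); p=np.array(o["position"]); f=np.array(o["ft_force"]); q=p-AX; a=np.array([q@vx,q@vy]); F=np.array([f@vx,f@vy])
th=np.arctan2(-a[0],-a[1])%(2*np.pi); r=a/np.hypot(*a); t=np.array([-np.cos(th),np.sin(th)])
print("theta",th.round(3),"r mm",(1000*np.hypot(*a)).round(1),"z",p[2].round(4),"Ftang(resist)",-(F@t).round(1),"Frad(-=pulled inward)",(F@r).round(1),"Fz",f[2].round(1),"q",np.round(o["joint_pos"],2))
# following rows: circle of radius rc from commanded angle t0
if len(sys.argv)>1:
    t0,t1,n,r0,r1=map(float,sys.argv[1:6]); n=int(n)
    c=lambda t,r:np.array([-np.cos(t)*r,-np.sin(t)*r])/50
    for k in range(1,n+1):
        print((c(t0+(t1-t0)*k/n,r1)-c(t0,r0)).round(2).tolist())
E
python3 -m pendant '[[0,-0.1,0.05,0,0,0,-1],[0.02,-0.21,0.05,0,0,0,-1],[0.04,-0.31,0.05,0,0,0,-1],[0.07,-0.41,0.05,0,0,0,-1],[0.1,-0.51,0.05,0,0,0,-1],[0.15,-0.61,0.05,0,0,0,-1],[0.2,-0.7,0.05,0,0,0,-1],[0.26,-0.8,0.05,0,0,0,-1],[0.32,-0.88,0.05,0,0,0,-1],[0.39,-0.96,0.05,0,0,0,-1]]'
python3 ck.py 0.8 1.8 10 66.5 66.5
```

```text
clock: 17.85
position: [0.4797, 0.0187, 0.1495]
ee_rot: [0.855, 0.519, 0.002, 0.002]
ft_force: [7.6, -3.0, -1.2]
grip_width: 0.195
grasp_force: 59.6
theta 0.76 r mm 65.7 z 0.1495 Ftang(resist) 5.3 Frad(-=pulled inward) -6.2 Fz -1.2 q [-0.52  0.08  0.4   1.98 -0.03  1.08 -0.58]
[0.1, -0.09]
[0.21, -0.17]
[0.32, -0.23]
[0.44, -0.29]
[0.57, -0.33]
[0.7, -0.36]
[0.83, -0.37]
[0.97, -0.38]
[1.1, -0.36]
[1.23, -0.34]
```

```bash
python3 -m pendant '[[0.1,-0.09,0,0,0,0,-1],[0.21,-0.17,0,0,0,0,-1],[0.32,-0.23,0,0,0,0,-1],[0.44,-0.29,0,0,0,0,-1],[0.57,-0.33,0,0,0,0,-1],[0.7,-0.36,0,0,0,0,-1],[0.83,-0.37,0,0,0,0,-1],[0.97,-0.38,0,0,0,0,-1],[1.1,-0.36,0,0,0,0,-1],[1.23,-0.34,0,0,0,0,-1]]'
python3 ck.py 1.8 2.5 10 66.5 66.5
```

```text
clock: 19.1
position: [0.492, 0.0802, 0.1493]
ee_rot: [0.855, 0.519, 0.001, 0.002]
ft_force: [0.3, -7.1, 4.6]
grip_width: 0.201
grasp_force: 60.2
theta 1.768 r mm 64.1 z 0.1493 Ftang(resist) 5.3 Frad(-=pulled inward) -4.7 Fz 4.6 q [-0.58  0.13  0.35  1.93 -0.05  1.09 -0.69]
[0.09, 0.02]
[0.18, 0.05]
[0.26, 0.09]
[0.35, 0.13]
[0.43, 0.18]
[0.5, 0.24]
[0.57, 0.29]
[0.64, 0.36]
[0.71, 0.43]
[0.76, 0.5]
```

```bash
python3 -m pendant '[[0.09,0.02,0,0,0,0,-1],[0.18,0.05,-0.01,0,0,0,-1],[0.26,0.09,-0.02,0,0,0,-1],[0.35,0.13,-0.03,0,0,0,-1],[0.43,0.18,-0.03,0,0,0,-1],[0.5,0.24,-0.03,0,0,0,-1],[0.57,0.29,-0.03,0,0,0,-1],[0.64,0.36,-0.03,0,0,0,-1],[0.71,0.43,-0.03,0,0,0,-1],[0.76,0.5,-0.03,0,0,0,-1]]'
python3 ck.py 2.5 2.7 10 66.5 66.5
```

```text
clock: 20.35
position: [0.5299, 0.1023, 0.1495]
ee_rot: [0.855, 0.519, -0.001, 0.001]
ft_force: [-4.1, -3.7, -0.4]
grip_width: 0.193
grasp_force: 59.9
theta 2.469 r mm 63.6 z 0.1495 Ftang(resist) 4.7 Frad(-=pulled inward) -2.9 Fz -0.4 q [-0.58  0.22  0.34  1.82 -0.08  1.11 -0.69]
[0.02, 0.02]
[0.03, 0.04]
[0.05, 0.07]
[0.06, 0.09]
[0.07, 0.11]
[0.09, 0.13]
[0.1, 0.16]
[0.11, 0.18]
[0.13, 0.2]
[0.14, 0.23]
```

```bash
python3 -m pendant '[[0.02,0.02,0,0,0,0,-1],[0.04,0.04,0,0,0,0,-1],[0.06,0.07,0,0,0,0,-1],[0.07,0.09,0,0,0,0,-1],[0.08,0.11,0,0,0,0,-1],[0.1,0.13,0,0,0,0,-1],[0.12,0.16,0,0,0,0,-1],[0.13,0.18,0,0,0,0,-1],[0.15,0.2,0,0,0,0,-1],[0.16,0.22,0,0,0,0,-1]]'
python3 ck.py 2.7 2.9 10 66.5 67
python3 - <<'E'
from h import *
for n in ["top","scene"]:
    p,d=manip.camera(n); cv2.imwrite(f"pics/{n}6.png",p[:,:,::-1])
    for t in ["lock_ring","jaw"]:
        print(n,t,[(r["p"],np.round(r["box"],1)) for r in manip.find_in(t,n)][:3])
a=cv2.imread("pics/scene6.png")[200:330,220:350]; b=cv2.imread("pics/top6.png")[125:225,205:305]
cv2.imwrite("pics/c6.png",np.hstack([cv2.resize(a,(400,400),interpolation=cv2.INTER_CUBIC),cv2.resize(b,(400,400),interpolation=cv2.INTER_CUBIC)]))
E
```

```text
clock: 21.6
position: [0.543, 0.1037, 0.1494]
ee_rot: [0.855, 0.519, -0.002, 0.001]
ft_force: [-5.8, -7.0, 0.9]
grip_width: 0.196
grasp_force: 59.9
theta 2.677 r mm 63.8 z 0.1494 Ftang(resist) 5.7 Frad(-=pulled inward) -7.1 Fz 0.9 q [-0.57  0.25  0.35  1.79 -0.09  1.12 -0.68]
[0.02, 0.02]
[0.03, 0.04]
[0.04, 0.07]
[0.05, 0.09]
[0.06, 0.12]
[0.07, 0.14]
[0.08, 0.17]
[0.08, 0.2]
[0.09, 0.22]
[0.1, 0.25]
top lock_ring [(0.56, array([136.8, 268.4, 157.1, 281.2]))]
top jaw []
scene lock_ring [(0.82, array([279.7, 271.1, 302.1, 293. ])), (0.75, array([257.6, 220.7, 291.1, 241.1])), (0.65, array([441.5, 232.2, 460.8, 244.9]))]
scene jaw [(0.67, array([267. , 251.6, 301.5, 279.6]))]
```

View pics/c6.png

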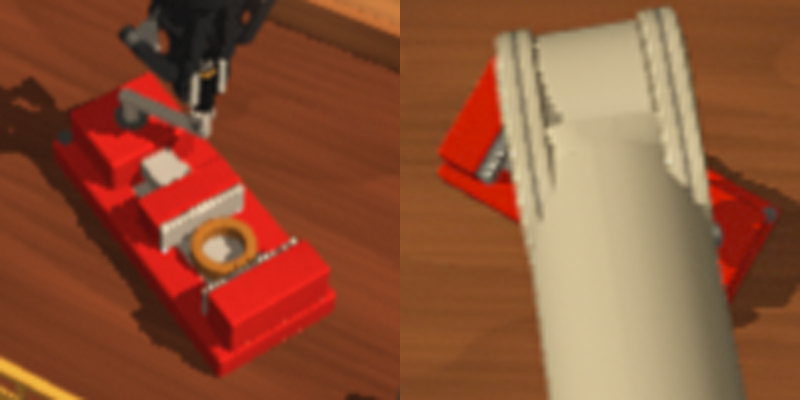

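The left crop shows the jaw advanced to the ring (225,248), a few mm still open towards the liner, and the grip upright in the fingers. I continue in small steps, watching the force.

```bash
python3 -m pendant '[[0.01,0.01,0,0,0,0,-1],[0.02,0.02,0,0,0,0,-1],[0.02,0.03,0,0,0,0,-1],[0.03,0.05,0,0,0,0,-1],[0.03,0.06,0,0,0,0,-1],[0.04,0.07,0,0,0,0,-1],[0.04,0.08,0,0,0,0,-1],[0.05,0.1,0,0,0,0,-1],[0.05,0.11,0,0,0,0,-1],[0.05,0.12,0,0,0,0,-1]]'
python3 ck.py 2.8 2.9 5 66.5 66.5
```

```text
clock: 23.15
position: [0.5494, 0.1033, 0.1495]
ee_rot: [0.855, 0.519, -0.002, 0.001]
ft_force: [-6.0, -6.3, 1.2]
grip_width: 0.19
grasp_force: 60.0
theta 2.777 r mm 63.8 z 0.1495 Ftang(resist) 5.2 Frad(-=pulled inward) -6.9 Fz 1.2 q [-0.57  0.27  0.35  1.77 -0.1   1.12 -0.67]
[0.01, 0.03]
[0.02, 0.05]
[0.02, 0.08]
[0.03, 0.1]
[0.04, 0.13]
```

```bash
python3 -m pendant '[[0.01,0.01,0,0,0,0,-1],[0.01,0.02,0,0,0,0,-1],[0.02,0.04,0,0,0,0,-1],[0.02,0.05,0,0,0,0,-1],[0.03,0.06,0,0,0,0,-1],[0.03,0.08,0,0,0,0,-1],[0.03,0.09,0,0,0,0,-1],[0.04,0.1,0,0,0,0,-1],[0.04,0.12,0,0,0,0,-1],[0.04,0.13,0,0,0,0,-1]]'
python3 ck.py 2.9 3.0 5 66.5 66.5
```

```text
clock: 24.4
position: [0.5559, 0.1022, 0.1494]
ee_rot: [0.855, 0.519, -0.002, 0.001]
ft_force: [-6.2, -6.3, 1.5]
grip_width: 0.188
grasp_force: 60.0
theta 2.881 r mm 63.9 z 0.1494 Ftang(resist) 4.7 Frad(-=pulled inward) -7.5 Fz 1.5 q [-0.56  0.28  0.35  1.76 -0.1   1.12 -0.66]
[0.01, 0.03]
[0.01, 0.05]
[0.02, 0.08]
[0.02, 0.1]
[0.03, 0.13]
```

```bash
python3 -m pendant '[[0,0.01,0,0,0,0,-1],[0.01,0.03,0,0,0,0,-1],[0.01,0.04,0,0,0,0,-1],[0.01,0.05,0,0,0,0,-1],[0.01,0.06,0,0,0,0,-1],[0.02,0.08,0,0,0,0,-1],[0.02,0.09,0,0,0,0,-1],[0.02,0.1,0,0,0,0,-1],[0.02,0.12,0,0,0,0,-1],[0.02,0.13,0,0,0,0,-1]]'
python3 ck.py 3.0 3.1 5 66.5 66.5
```

```text
clock: 25.65
position: [0.5621, 0.1006, 0.1495]
ee_rot: [0.855, 0.519, -0.002, 0.0]
ft_force: [-6.7, -4.1, 1.1]
grip_width: 0.193
grasp_force: 60.0
theta 2.98 r mm 63.9 z 0.1495 Ftang(resist) 5.1 Frad(-=pulled inward) -6.0 Fz 1.1 q [-0.55  0.29  0.35  1.74 -0.11  1.13 -0.65]
[0.0, 0.03]
[0.01, 0.05]
[0.01, 0.08]
[0.01, 0.11]
[0.01, 0.13]
```

```bash
python3 -m pendant '[[0,0.01,0,0,0,0,-1],[0,0.03,0,0,0,0,-1],[0,0.04,0,0,0,0,-1],[0,0.05,0,0,0,0,-1],[0.01,0.06,0,0,0,0,-1],[0.01,0.08,0,0,0,0,-1],[0.01,0.09,0,0,0,0,-1],[0.01,0.1,0,0,0,0,-1],[0.01,0.12,0,0,0,0,-1],[0.01,0.13,0,0,0,0,-1]]'
python3 ck.py 3.1 3.3 10 66.5 66.5
```

```text
clock: 26.9
position: [0.568, 0.0984, 0.1495]
ee_rot: [0.855, 0.519, -0.002, 0.0]
ft_force: [-7.0, -3.4, 1.0]
grip_width: 0.196
grasp_force: 60.0
theta 3.079 r mm 64.0 z 0.1495 Ftang(resist) 5.0 Frad(-=pulled inward) -5.9 Fz 1.0 q [-0.55  0.31  0.35  1.73 -0.11  1.13 -0.64]
[0.0, 0.03]
[0.0, 0.05]
[0.0, 0.08]
[0.0, 0.11]
[-0.0, 0.13]
[-0.0, 0.16]
[-0.01, 0.19]
[-0.01, 0.21]
[-0.01, 0.24]
[-0.02, 0.27]
```

```bash
python3 -m pendant '[[0,0.01,0,0,0,0,-1],[0,0.03,0,0,0,0,-1],[0,0.04,0,0,0,0,-1],[0,0.05,0,0,0,0,-1],[0,0.06,0,0,0,0,-1],[0,0.08,0,0,0,0,-1],[0,0.09,0,0,0,0,-1],[0,0.1,0,0,0,0,-1],[0,0.12,0,0,0,0,-1],[0,0.13,0,0,0,0,-1]]'
python3 ck.py 3.2 3.3 5 66.5 66.5
```

```text
clock: 28.15
position: [0.5737, 0.0956, 0.1495]
ee_rot: [0.855, 0.519, -0.002, 0.0]
ft_force: [-7.3, -2.9, 0.8]
grip_width: 0.193
grasp_force: 60.0
theta 3.178 r mm 64.1 z 0.1495 Ftang(resist) 4.9 Frad(-=pulled inward) -6.1 Fz 0.8 q [-0.54  0.32  0.35  1.71 -0.12  1.13 -0.63]
[-0.0, 0.03]
[-0.0, 0.05]
[-0.01, 0.08]
[-0.01, 0.11]
[-0.01, 0.13]
```

```bash
python3 -m pendant '[[0,0.01,0,0,0,0,-1],[0,0.03,0,0,0,0,-1],[0,0.04,0,0,0,0,-1],[0,0.05,0,0,0,0,-1],[-0.01,0.06,0,0,0,0,-1],[-0.01,0.08,0,0,0,0,-1],[-0.01,0.09,0,0,0,0,-1],[-0.01,0.1,0,0,0,0,-1],[-0.01,0.12,0,0,0,0,-1],[-0.01,0.13,0,0,0,0,-1]]'
python3 ck.py 3.3 3.4 5 66.5 66.5
```

```text
clock: 29.4
position: [0.5791, 0.0923, 0.1494]
ee_rot: [0.855, 0.519, -0.002, -0.0]
ft_force: [-8.2, -2.9, 1.8]
grip_width: 0.191
grasp_force: 60.1
theta 3.277 r mm 64.2 z 0.1494 Ftang(resist) 5.1 Frad(-=pulled inward) -7.1 Fz 1.8 q [-0.53  0.33  0.35  1.7  -0.12  1.14 -0.62]
[-0.0, 0.03]
[-0.01, 0.05]
[-0.01, 0.08]
[-0.02, 0.1]
[-0.03, 0.13]
```

```bash
python3 -m pendant '[[0,0.01,0,0,0,0,-1],[0,0.03,0,0,0,0,-1],[-0.01,0.04,0,0,0,0,-1],[-0.01,0.05,0,0,0,0,-1],[-0.01,0.06,0,0,0,0,-1],[-0.02,0.08,0,0,0,0,-1],[-0.02,0.09,0,0,0,0,-1],[-0.02,0.1,0,0,0,0,-1],[-0.03,0.12,0,0,0,0,-1],[-0.03,0.13,0,0,0,0,-1]]'
python3 ck.py 3.4 3.5 5 66.5 66.5
```

```text
clock: 30.65
position: [0.584, 0.0886, 0.1495]
ee_rot: [0.854, 0.52, -0.002, -0.0]
ft_force: [-8.5, -0.7, 2.0]
grip_width: 0.194
grasp_force: 60.1
theta 3.372 r mm 64.3 z 0.1495 Ftang(resist) 6.0 Frad(-=pulled inward) -6.1 Fz 2.0 q [-0.52  0.34  0.36  1.69 -0.13  1.14 -0.61]
[-0.01, 0.03]
[-0.01, 0.05]
[-0.02, 0.08]
[-0.03, 0.1]
[-0.04, 0.13]
```

```bash
python3 -m pendant '[[0,0.01,0,0,0,0,-1],[0,0.02,0,0,0,0,-1],[-0.01,0.03,0,0,0,0,-1],[-0.01,0.04,0,0,0,0,-1],[-0.01,0.05,0,0,0,0,-1],[-0.01,0.06,0,0,0,0,-1],[-0.01,0.06,0,0,0,0,-1],[-0.01,0.06,0,0,0,0,-1],[-0.01,0.06,0,0,0,0,-1],[-0.01,0.06,0,0,0,0,-1]]'
python3 ck.py 3.45 3.55 5 66.5 66.5
```

```text
clock: 31.9
position: [0.5861, 0.0869, 0.1494]
ee_rot: [0.854, 0.52, -0.002, -0.001]
ft_force: [-9.8, -0.2, 2.3]
grip_width: 0.191
grasp_force: 60.2
theta 3.414 r mm 64.4 z 0.1494 Ftang(resist) 7.0 Frad(-=pulled inward) -6.8 Fz 2.3 q [-0.52  0.34  0.36  1.68 -0.13  1.14 -0.6 ]
[-0.01, 0.03]
[-0.02, 0.05]
[-0.03, 0.08]
[-0.04, 0.1]
[-0.05, 0.12]
```

The crank is firming up (5.0, then 6.0, then 7.0 N). I go a little further.

```bash
python3 -m pendant '[[0,0.01,0,0,0,0,-1],[-0.01,0.02,0,0,0,0,-1],[-0.01,0.03,0,0,0,0,-1],[-0.01,0.04,0,0,0,0,-1],[-0.02,0.05,0,0,0,0,-1],[-0.02,0.06,0,0,0,0,-1],[-0.02,0.06,0,0,0,0,-1],[-0.02,0.06,0,0,0,0,-1],[-0.02,0.06,0,0,0,0,-1],[-0.02,0.06,0,0,0,0,-1]]'
python3 ck.py 3.5 3.6 5 66.5 66.5
```

```text
clock: 33.15
position: [0.5881, 0.085, 0.1494]
ee_rot: [0.854, 0.52, -0.002, -0.001]
ft_force: [-10.4, 0.7, 3.4]
grip_width: 0.196
grasp_force: 60.3
theta 3.457 r mm 64.5 z 0.1494 Ftang(resist) 7.7 Frad(-=pulled inward) -6.9 Fz 3.4 q [-0.51  0.35  0.36  1.68 -0.13  1.15 -0.6 ]
[-0.01, 0.02]
[-0.02, 0.05]
[-0.03, 0.07]
[-0.04, 0.1]
[-0.05, 0.12]
```

```bash
python3 -m pendant '[[0,0.01,0,0,0,0,-1],[-0.01,0.02,0,0,0,0,-1],[-0.01,0.03,0,0,0,0,-1],[-0.02,0.04,0,0,0,0,-1],[-0.02,0.05,0,0,0,0,-1],[-0.02,0.05,0,0,0,0,-1],[-0.02,0.05,0,0,0,0,-1],[-0.02,0.05,0,0,0,0,-1],[-0.02,0.05,0,0,0,0,-1],[-0.02,0.05,0,0,0,0,-1]]'
python3 ck.py
```

```text
clock: 34.4
position: [0.5897, 0.0834, 0.1494]
ee_rot: [0.854, 0.52, -0.002, -0.001]
ft_force: [-12.0, 0.9, 4.1]
grip_width: 0.195
grasp_force: 60.4
theta 3.492 r mm 64.6 z 0.1494 Ftang(resist) 8.7 Frad(-=pulled inward) -8.3 Fz 4.1 q [-0.51  0.35  0.36  1.67 -0.13  1.15 -0.59]
```

The resistance is about 3.7 N over the running effort, which puts roughly 20 N on the ring. I relax the load, open and lift clear.

```bash
python3 -m pendant '[[-0.01,-0.03,0,0,0,0,-1],[-0.025,-0.055,0,0,0,0,-1],[-0.025,-0.055,0,0,0,0,-1],[-0.025,-0.055,0,0,0,0,-0.4],[-0.025,-0.055,0,0,0,0,0],[-0.025,-0.055,0,0,0,0,0],[-0.025,-0.055,0,0,0,0,0],[-0.025,-0.055,-0.3,0,0,0,0],[-0.025,-0.055,-0.8,0,0,0,0],[-0.025,-0.055,-1.3,0,0,0,0]]'
python3 -m pendant '[[0,0,-0.8,0,0,0,0],[0,0,-1.6,0,0,0,0],[-0.8,0,-2.2,0,0,0,0],[-1.6,0,-2.4,0,0,0,0],[-2.4,0,-2.4,0,0,0,0],[-3.2,0,-2.4,0,0,0,0],[-4,0,-2.4,0,0,0,0],[-4,0,-2.4,0,0,0,0],[-4,0,-2.4,0,0,0,0],[-4,0,-2.4,0,0,0,0]]'
python3 - <<'E'
from h import *
for n in ["top","scene"]:
    p,d=manip.camera(n); cv2.imwrite(f"pics/{n}7.png",p[:,:,::-1]); np.save(n+"7.npy",d)
a=cv2.imread("pics/scene7.png")[200:330,220:350]; b=cv2.imread("pics/top7.png")[125:225,205:305]
cv2.imwrite("pics/c7.png",np.hstack([cv2.resize(a,(400,400),interpolation=cv2.INTER_CUBIC),cv2.resize(b,(400,400),interpolation=cv2.INTER_CUBIC)]))
E
```

```text
clock: 35.65
position: [0.5891, 0.0837, 0.2164]
ee_rot: [0.854, 0.52, 0.0, 0.0]
ft_force: [0.7, -0.1, 0.4]
grip_width: 0.501
grasp_force: 0.0
clock: 36.9
position: [0.4975, -0.0929, 0.3347]
ee_rot: [0.854, 0.521, 0.0, -0.0]
ft_force: [0.4, 0.1, 0.7]
grip_width: 0.501
grasp_force: 0.0
```

View pics/c7.png

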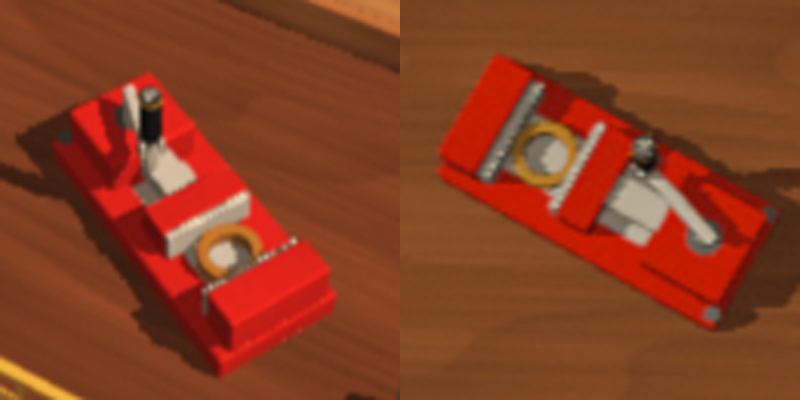

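The ring sits between pad and liner with no gap visible (left crop (228,250), right crop (547,155)). The grip stands upright at left (150,115), the arm is clear, and nothing was moved beside the vise.

```bash
python3 -c "
from workcell import manip
print(manip.hand_in())"
```

```text
the job is handed in; nothing more can be done
None
```

I stood the grip upright against its stop, then turned the crank clockwise about 3.5 rad until it firmed up. That puts roughly 20 N on the bronze ring, estimated from the extra effort felt at the grip. I then let go, moved the arm clear and handed in at about 37 s; no verdict came back.

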